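Slide the dish carrier home on its rails

ROBOT

A 6-joint arm with a two-finger parallel gripper is mounted at the origin on a cart in front of the work surface, level with it; the furniture and walls round the work are solid. World frame = base frame: x ahead of the robot, y to its left, z up, the work surface at z = 0. Lengths are in m, angles in degrees, forces in N, time in s.
With the tool pointing down it reaches from about 0.375 to 0.9 m from the base axis. Payload 3.1 kg.
Tool frame: the origin (TCP) lies on the centre line of the jaws, within the pads' length; the fingertips stand 25 mm ahead of it and the grasp point (between the pads) lies 6 mm ahead of it; y points along the fingers, x is the direction in which the jaws open and shut, and the axes are right-handed (so a half turn about y gives the same grasp; the last joint's range is limited). The gripper opens to 87 mm and grips with 3 to 60 N. Pads are 19 mm wide; open, the fingers measure 117 mm over their backs; the gripper's body (75 mm by 190 mm) begins 51 mm behind the grasp point.
Start: joints at [-10.227, 30.224, 82.088, -0, 67.689, -10.227], TCP at [0.625, 0, 0.248] pointing down, gripper open.
Joint ranges: [-176.69, 176.69], [-43.24, 126.21], [12.49, 139.97], [-82, 262], [0, 151.66], [-163.58, 163.58]. Speed limits (degrees/s): [159.86, 159.86, 180, 180, 180, 180].

INTERFACE

Orientations are given as a 3x3 rotation matrix whose columns are the frame's x, y, z axes.
In Python, from rig import * gives the robot as it stands.
- The arm moves only by the tool play_rows, never from a script. Its argument "commands" is a list of rows, each a list of 2 entries, a list of its own where there are three numbers: the shift along the world's x, y, z in m, then the turn, a rotation vector about the world's x, y, z in rad. A call has 1 to 10 rows; each row is the pose to reach, as a shift and turn from the pose commanded when the call began; what a row does not reach only later rows make up. A row lasts 1/8 s, in which the tool goes at most 62.5 mm and 10.7 degrees, less where a joint would pass 70% of its speed; a pose out of reach is approached as far as the arm can. A call with a gripper value outside its range is refused whole. "gripper" is the finger opening in m, from 0 to 0.087, set as the call begins (left out, the last holds). The fingers move at their own pace and stop on an object; the grip force is fixed at half the most. Time passes only in rows, so rows that repeat a pose let the fingers close. It gives the time, the measured TCP pose, the force and the opening at its end, in the units of the state.
- read_state(): the state, without advancing time (a new reading comes with each control period).
- capture(name): name is "scene" or "side" or "wrist"; returns a dict with "frame" (400x640x3 uint8, red, green, blue), "depth" (400x640 float32, m along the optical axis (not along the pixel's ray), 0 where there is no reading), "mtx" (3x3 intrinsics, pixels), "cam_to_world" (4x4, takes a point from camera to world coordinates); the wrist camera has in their place "hand_eye" (4x4, takes a point from camera to tool coordinates, whose origin is the TCP and whose axes are the tool frame's). Camera axes: x right, y down, z forward; pixel columns grow to the right and rows downward; lengths in m; the calibration is good to about 2 mm. The wrist camera is an equidistant fisheye: a pixel r from the principal point sees the ray r / f radians off the axis. A picture is of the moment at which its call begins: read the wrist's pose just before it.
- hand_in(): hands the job in, once; it reports no verdict.
The state is a dict: "time_s": time; "joint_positions": joint angles; "qvel": joint speeds; "tau": joint torques, N m; "position": TCP position; "tcp_rot": TCP orientation; "force": force on the tool from outside, world axes, zero at the start; "moment": the same for the moment, N m; "opening": opening from 0.0 (shut) to 1.0 (fully open).
Only numpy, scipy, OpenCV 4.12 (cv2) and the standard library are available. Lean on these libraries where they do the work, as an engineer would, in place of code of your own. Each camera call takes 0.05 s, during which the arm holds its last target. There are 200 camera calls.

TASK

Push the white carrier board along its rails with a fingertip, by the outside of its upright lip, until it drops into the locating notches and sits down flat and level on the rails; do not force it on past the notches, and finish clear of it. Only push: do not lift the carrier, do not touch the petri dish on it, which must stay in its ring, and leave the vial, timer and marker where they are.

Things in the scene. Friction and masses are not known exactly. Their poses are not given: they have to be found in the camera images.
- dock: Fixed grey metal slide dock, 330 x 150 mm, 42 mm high. Origin: centre of its underside; +x = direction to slide the carrier (roughly worktop left to right), y across. Two plastic rails along x (tops at 24 mm, |y| 32 to 57 mm, x -150 to 150 mm), open channel between (floor at 8 mm), side guides (inner faces |y| = 58 mm, tops 42 mm). No end stop. Black index lines on the guides at x = 5 mm.
- home (a point): Where the carrier's origin lies when home: dock x = 70 mm, 24 mm above the worktop; axes as the dock's. Each rail has two notches 18 mm long, 10 mm deep: outer half at dock x = 120 mm, inner half at x = 20 mm, one for each carrier foot. The outer face of the carrier's lip then stands at the index lines, 65 mm behind this point.
- carrier: Loose white board 130 mm (x) x 114 mm (y) x 10 mm, 0.35 to 0.7 kg. Origin: centre of the plate's underside; axes as the dock's. Slides on four 8 mm feet (front pair wider apart), origin 32 mm above the worktop; with all feet in their notches it drops 8 mm onto the rails (origin at 24 mm). Starts 55 to 115 mm short of home (-x). Play when home: about 2 mm each way.
- push_face (a point): Centre of the outer (rear, -x) vertical face of the carrier's upright lip; push it here towards +x. 65 mm behind the carrier's origin, 20 mm above it (52 mm over the worktop while sliding, 44 mm when home). Lip 70 mm wide (y), top 10 mm above this point; face and plate edge reach 20 mm below it. The lip's other side is sloped. The space behind the lip is free.
- pocket (a point): Centre of the low ring (67 mm inside diameter, 5 mm high) on the carrier's top that holds the petri dish; 22 mm ahead (+x) of the carrier's origin, on the plate's top.
- petri_1: Closed white petri dish, 61 mm diameter, 13 mm high, lying loose in the ring on the carrier; origin at the centre of its underside.
- vial: Small brown vial with a white cap, 24 mm wide, 47 mm high, standing on the worktop to the right; origin under its centre. Bystander.
- timer: Light grey timer, 66 x 66 x 19 mm, lying on the worktop to the left; origin under its centre. Bystander.
- marker: Marker pen lying on the worktop to the right, 118 mm long, 13 mm thick; origin under its centre. Bystander.
Not all that is in view belongs to the job. There is more than one size of the carrier; the one meant has the size given above. What is shaped like the petri_1 but pink is not meant.

How it is judged:
By the outcome, as a careful person would: the job done as asked, in the order asked, and still so for the second after the job is handed in, with the robot touching nothing.
It also fails if it takes over 42 s, if anything falls off the work surface, if the arm or the gripper's body presses on something with over 40 N, if the wrist force passes 120 N, or if a joint passes its speed limit or range.

## Working session

There is one attempt and no reset: what is moved stays moved. The work goes in short steps, Python scripts to look and compute and a tool call to move; the robot and the scene stay as the last step left them, time stands still between calls to the robot, and variables do not carry over. Pictures are saved under pics/ and viewed, about 8 in all and at most 12, crops included, and the job is handed in when it is done.

Besides the shell and the picture viewer there is one more tool, called by a JSON object that holds its "api" and its "payload". play_rows: Moves the arm, as the interface text tells. Its arguments: {"type":"object","properties":{"commands":{"type":"array"},"gripper":{"type":"number"}},"required":["commands"]}

```bash
mkdir -p pics; cat > h.py <<'E'
from rig import *
import numpy as np, cv2
def snap(n,f):
    c=capture(n); np.savez('pics/'+f+'.npz',**c); cv2.imwrite('pics/'+f+'.png',cv2.cvtColor(c['frame'],cv2.COLOR_RGB2BGR)); return c
def w(c,u,v,d=None):
    u=int(u);v=int(v)
    if d is None:
        p=c['depth'][v-1:v+2,u-1:u+2]; p=p[p>0]; d=np.median(p) if p.size else 0
    K=c['mtx']; return (c['cam_to_world']@np.array([(u-K[0,2])/K[0,0]*d,(v-K[1,2])/K[1,1]*d,d,1]))[:3].round(4)
E
python3 - <<'E'
from h import *
s=read_state(); print(s['time_s'],s['position'],s['tcp_rot'],s['force'])
for n in('scene','side'):
    c=snap(n,n+'0'); print(c['cam_to_world'].round(3).tolist())
E
```

```text
0.0 [6.24316014e-01 1.46908580e-04 2.46593523e-01] [[ 9.99997739e-01 -2.12671330e-03  5.80212989e-06]
 [-5.00467520e-06  3.74975603e-04  9.99999930e-01]
 [-2.12671533e-03 -9.99997668e-01  3.74964111e-04]] [ 0.62902067  0.40606141 -0.1301058 ]
[[-0.883, -0.335, 0.33, 0.133], [-0.47, 0.62, -0.628, 0.773], [0.006, -0.71, -0.704, 0.922], [0.0, 0.0, 0.0, 1.0]]
[[0.993, -0.037, 0.108, 0.428], [-0.114, -0.37, 0.922, -1.112], [0.006, -0.928, -0.372, 0.505], [0.0, 0.0, 0.0, 1.0]]
```

View pics/scene0.png

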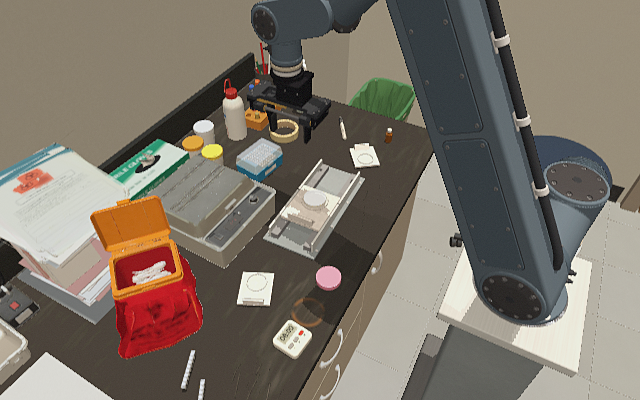

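View pics/side0.png

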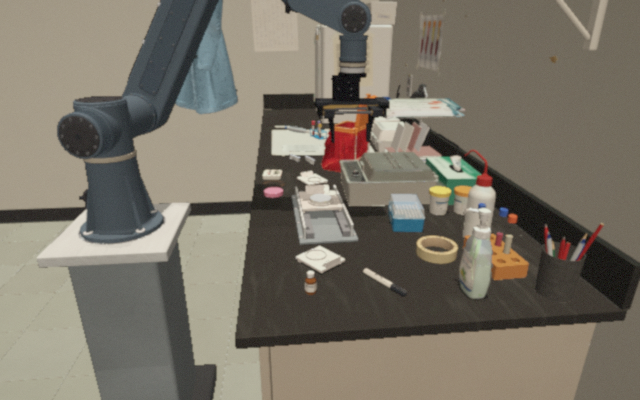

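In the scene picture, three white boards could be the carrier: (315,207) in the dock, (255,289) and (365,155) loose on the worktop. The dishes are a white one at (315,198) and a pink one at (328,278). I choose the board in the dock carrying the white dish, and check it in a close crop.

```bash
python3 - <<'E'
import cv2
i=cv2.imread('pics/scene0.png')[145:270,255:375]
cv2.imwrite('pics/crop1.png',cv2.resize(i,None,fx=4.8,fy=4.8,interpolation=cv2.INTER_CUBIC))
i=cv2.imread('pics/side0.png')[175:250,280:370]
cv2.imwrite('pics/crop2.png',cv2.resize(i,None,fx=7,fy=7,interpolation=cv2.INTER_CUBIC))
E
```

```text
(no output)
```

View pics/crop1.png

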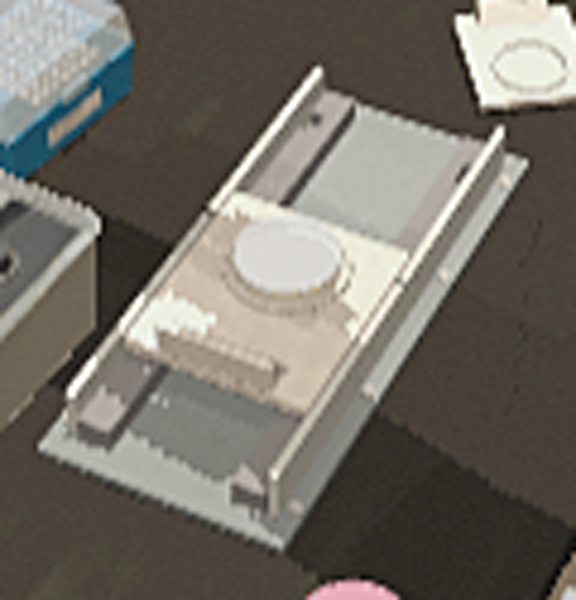

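View pics/crop2.png

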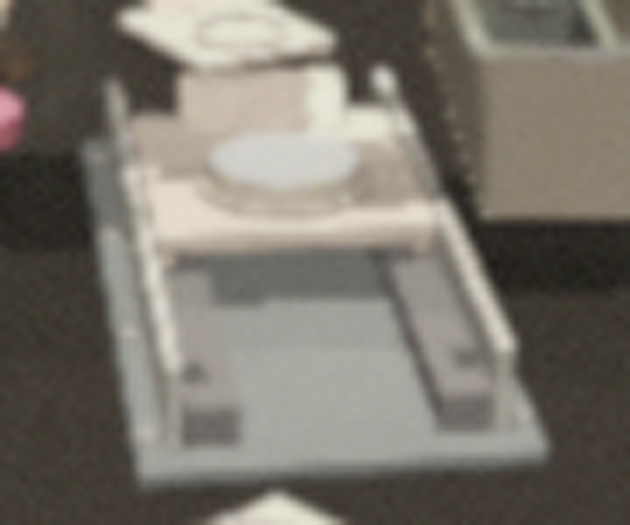

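The crops confirm the board between the guides, with the white dish in its ring (crop (288,255)). Its lip top edge runs (160,333) to (282,370), and the index lines are at about (212,212) and (400,283). Next I intersect these rays with planes of known height.

```bash
python3 - <<'E'
from h import *
def ray(c,u,v,z):
    a=w(c,0,0,0.); K=c['mtx'];T=c['cam_to_world']
    d=T[:3,:3]@np.array([(u-K[0,2])/K[0,0],(v-K[1,2])/K[1,1],1]); o=T[:3,3]
    return (o+d*(z-o[2])/d[2])
c=dict(np.load('pics/scene0.npz')); e=dict(np.load('pics/side0.npz'))
def S(n,u,v,z):
    U,V=255+u/4.8,145+v/4.8; print('S',n,ray(c,U,V,z).round(4),'depth',w(c,U,V))
def D(n,u,v,z):
    U,V=280+u/7,175+v/7; print('D',n,ray(e,U,V,z).round(4),'depth',w(e,U,V))
for a in[('Lg near',75,392,.042),('Lg far',318,70,.042),('Rg near',277,473,.042),('Rg far',500,130,.042),('idxL',212,212,.042),('idxR',400,283,.042),
 ('base nl',40,447,.008),('base nr',285,548,.008),('base fr',528,160,.008),('lip l',160,333,.062),('lip r',282,370,.062),('plate fl',238,195,.042),('plate fr',408,252,.042),('plate bl',122,335,.042),('plate br',305,412,.042),('dish',288,255,.057),('lipmid',220,365,.055)]: S(*a)
for a in[('Lg near',168,370,.042),('Rg near',507,345,.042),('Lg far',112,85,.042),('Rg far',382,75,.042),('base fl',140,485,.008),('base fr',548,455,.008),('lip topL',183,72,.062),('lip topR',345,68,.062),('plate fl',160,225,.042),('plate fr',435,205,.042)]: D(*a)
E
```

```text
S Lg near [0.5975 0.1538 0.042 ] depth [0.6021 0.1501 0.0383]
S Lg far [ 0.6066 -0.139   0.042 ] depth [ 0.632  -0.1862 -0.0016]
S Rg near [0.4769 0.1512 0.042 ] depth [0.4807 0.148  0.0384]
S Rg far [ 0.4851 -0.1422  0.042 ] depth [ 0.5019 -0.1845  0.0014]
S idxL [0.6017 0.0007 0.042 ] depth [ 0.6038 -0.0019  0.0394]
S idxR [0.4814 0.     0.042 ] depth [ 0.4842 -0.0038  0.0408]
S base nl [0.611 0.172 0.008] depth [0.614  0.1696 0.0042]
S base nr [0.4628 0.1687 0.008 ] depth [0.4661 0.1646 0.0019]
S base fr [ 0.4722 -0.1607  0.008 ] depth [ 0.4763 -0.1717 -0.0014]
S lip l [0.5695 0.1113 0.062 ] depth [0.574  0.1059 0.0558]
S lip r [0.4998 0.1036 0.062 ] depth [0.5076 0.0934 0.0481]
S plate fl [ 0.5954 -0.0187  0.042 ] depth [ 0.601  -0.0251  0.0365]
S plate fr [ 0.4882 -0.0239  0.042 ] depth [ 0.4961 -0.0415  0.0244]
S plate bl [0.597 0.107 0.042] depth [0.6009 0.1031 0.0392]
S plate br [0.4836 0.1082 0.042 ] depth [0.488  0.1027 0.0371]
S dish [0.5396 0.0234 0.057 ] depth [0.5416 0.0198 0.0533]
S lipmid [0.5333 0.1106 0.055 ] depth [0.5382 0.1067 0.0487]
D Lg near [ 0.4871 -0.1536  0.042 ] depth [ 0.4876 -0.1452  0.0403]
D Rg near [ 0.6111 -0.1454  0.042 ] depth [ 0.6106 -0.1424  0.0414]
D Lg far [0.482  0.1415 0.042 ] depth [0.4824 0.1508 0.039 ]
D Rg far [0.6042 0.1424 0.042 ] depth [0.6048 0.1601 0.038 ]
D base fl [ 0.4752 -0.1754  0.008 ] depth [ 0.476  -0.1604  0.0008]
D base fr [ 0.6233 -0.1677  0.008 ] depth [ 0.6253 -0.1543  0.001 ]
D lip topL [0.5111 0.1006 0.062 ] depth [0.5218 0.2645 0.0031]
D lip topR [0.5817 0.0987 0.062 ] depth [0.6028 0.2733 0.0007]
D plate fl [ 0.4929 -0.021   0.042 ] depth [ 0.4906 -0.0189  0.0416]
D plate fr [ 0.605  -0.0116  0.042 ] depth [ 0.6054 -0.0065  0.0408]
```

Both views agree within about 5 mm:
- **Dock:** centre about (0.542, 0.002), with +x pointing along world (0.026, -1).
- **Travel:** the lip's outer face is at y ≈ 0.107, so about 105 mm to go, which fits the 55–115 mm range.

Before moving I check the clearance of the gripper body from the grey box on the +x side.

```bash
python3 - <<'E'
from h import *
for n in('scene0','side0'):
    c=dict(np.load(f'pics/{n}.npz')); K=c['mtx'];v,u=np.mgrid[0:400,0:640]; d=c['depth']
    P=np.stack([(u-K[0,2])/K[0,0]*d,(v-K[1,2])/K[1,1]*d,d],-1)@c['cam_to_world'][:3,:3].T+c['cam_to_world'][:3,3]
    P=P[d>0]
    for x0 in np.arange(.42,.74,.02):
        m=lambda a,b:(lambda q:round(float(np.percentile(q,99)),3) if len(q)>3 else None)(P[(P[:,0]>x0)&(P[:,0]<x0+.02)&(P[:,1]>a)&(P[:,1]<b)][:,2])
        print(n,x0.round(2),m(-.15,-.05),m(-.05,.05),m(.05,.12),m(.12,.2))
E
```

```text
scene0 0.42 0.003 0.601 0.622 0.014
scene0 0.44 0.003 0.577 0.618 0.003
scene0 0.46 0.009 0.558 0.612 0.041
scene0 0.48 0.043 0.045 0.607 0.041
scene0 0.5 0.025 0.055 0.605 0.024
scene0 0.52 0.01 0.335 0.6 0.01
scene0 0.54 0.01 0.335 0.595 0.009
scene0 0.56 0.011 0.391 0.589 0.025
scene0 0.58 0.026 0.483 0.583 0.038
scene0 0.6 0.043 0.482 0.579 0.041
scene0 0.62 0.002 0.476 0.571 0.081
scene0 0.64 0.002 0.56 0.563 0.097
scene0 0.66 0.002 0.544 0.549 0.096
scene0 0.68 0.002 0.334 0.087 0.105
scene0 0.7 0.002 0.334 0.112 0.113
scene0 0.72 0.067 0.066 0.115 0.114
side0 0.42 0.001 0.002 0.001 0.014
side0 0.44 0.002 0.567 0.002 0.002
side0 0.46 0.009 0.565 0.035 0.038
side0 0.48 0.043 0.565 0.043 0.042
side0 0.5 0.025 0.565 0.062 None
side0 0.52 0.009 0.565 0.063 None
side0 0.54 0.01 0.565 0.062 None
side0 0.56 0.551 0.564 0.062 None
side0 0.58 0.565 0.562 0.043 None
side0 0.6 0.565 0.486 0.043 0.042
side0 0.62 0.564 0.485 0.081 0.081
side0 0.64 0.554 0.49 0.08 0.095
side0 0.66 0.002 0.333 0.093 0.097
side0 0.68 0.002 0.334 0.082 0.105
side0 0.7 0.001 0.334 0.111 0.111
side0 0.72 0.067 0.06 0.113 0.115
```

{"api": "play_rows", "payload": {"commands": [[[-0.02,0.04,0],[0,0,0]],[[-0.05,0.09,0],[0,0,0.013]],[[-0.07,0.13,0],[0,0,0.026]],[[-0.086,0.152,0],[0,0,0.026]],[[-0.086,0.152,0],[0,0,0.026]],[[-0.086,0.152,0],[0,0,0.026]],[[-0.086,0.152,0],[0,0,0.026]]], "gripper": 0}}

```text
time_s: 0.98
position: [0.5398, 0.1511, 0.2474]
tcp_rot: [[1.0, 0.0, -0.025], [0.025, -0.0, 1.0], [0.0, -1.0, -0.0]]
force: [-0.2, 0.2, 0.4]
opening: 0.284
```

{"api": "play_rows", "payload": {"commands": [[[0,0,-0.05],[0,0,0]],[[0,0,-0.1],[0,0,0]],[[0,0,-0.14],[0,0,0]],[[0,0,-0.165],[0,0,0]],[[0,0,-0.18],[0,0,0]],[[0,0,-0.18],[0,0,0]]]}}

```text
time_s: 1.72
position: [0.539, 0.1514, 0.0667]
tcp_rot: [[1.0, -0.002, -0.025], [0.025, -0.0, 1.0], [-0.002, -1.0, -0.0]]
force: [0.5, 0.4, 0.1]
opening: 0.006
```

```bash
python3 - <<'E'
from h import *
s=read_state(); print(s['time_s'],s['position'],s['force'])
a=snap('scene','s1'); b=snap('side','d1')
r=lambda i:cv2.resize(cv2.cvtColor(i,cv2.COLOR_RGB2BGR),None,fx=4.5,fy=4.5,interpolation=cv2.INTER_CUBIC)
cv2.imwrite('pics/c3.png',np.hstack([r(a['frame'][145:275,260:350]),r(b['frame'][135:265,285:370])]))
E
```

```text
1.725 [0.53896145 0.15144576 0.06670534] [0.46592492 0.39616287 0.07727446]
```

View pics/c3.png

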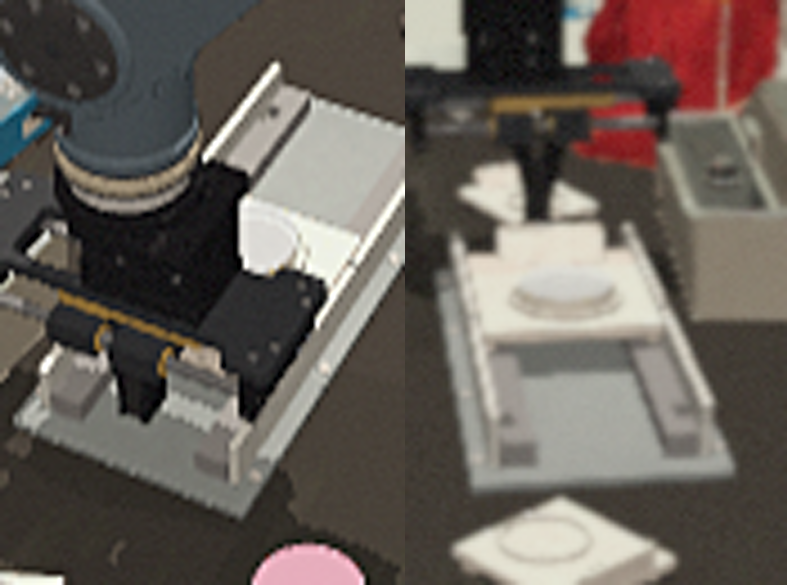

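The shut finger stands behind the lip, roughly centred: in the side half it is at (538,215) and the lip spans 497–605. The dish is in its ring. I approach to contact while nudging +3 mm in x.

{"api": "play_rows", "payload": {"commands": [[[0.002,-0.01,0],[0,0,0]],[[0.003,-0.02,0],[0,0,0]],[[0.003,-0.024,0],[0,0,0]],[[0.003,-0.028,0],[0,0,0]],[[0.003,-0.032,0],[0,0,0]],[[0.003,-0.036,0],[0,0,0]],[[0.003,-0.039,0],[0,0,0]],[[0.003,-0.042,0],[0,0,0]],[[0.003,-0.045,0],[0,0,0]],[[0.004,-0.048,0],[0,0,0]]]}}

```text
time_s: 3.08
position: [0.5425, 0.1041, 0.0675]
tcp_rot: [[1.0, -0.001, -0.026], [0.026, 0.0, 1.0], [-0.001, -1.0, 0.0]]
force: [-0.3, 4.2, 1.1]
opening: 0.004
```

Contact, at about 4 N of sliding friction. I continue in small steps.

{"api": "play_rows", "payload": {"commands": [[[0,-0.004,0],[0,0,0]],[[0,-0.008,0],[0,0,0]],[[0.001,-0.012,0],[0,0,0]],[[0.001,-0.016,0],[0,0,0]],[[0.001,-0.02,0],[0,0,0]],[[0.001,-0.024,0],[0,0,0]],[[0.001,-0.028,0],[0,0,0]],[[0.001,-0.032,0],[0,0,0]],[[0.001,-0.036,0],[0,0,0]],[[0.001,-0.04,0],[0,0,0]]]}}

```text
time_s: 4.32
position: [0.5441, 0.0637, 0.0675]
tcp_rot: [[1.0, 0.0, -0.026], [0.026, -0.0, 1.0], [0.0, -1.0, -0.0]]
force: [-0.0, 3.5, -0.6]
opening: 0.005
```

```bash
python3 - <<'E'
from h import *
s=read_state(); print(s['time_s'],s['position'],s['force'])
a=snap('scene','s2'); b=snap('side','d2')
r=lambda i:cv2.resize(cv2.cvtColor(i,cv2.COLOR_RGB2BGR),None,fx=4.5,fy=4.5,interpolation=cv2.INTER_CUBIC)
cv2.imwrite('pics/c4.png',np.hstack([r(a['frame'][145:275,260:350]),r(b['frame'][135:265,285:370])]))
E
```

```text
4.325 [0.54410662 0.06365416 0.06751555] [-0.03761463  3.47233368 -0.6090342 ]
```

View pics/c4.png

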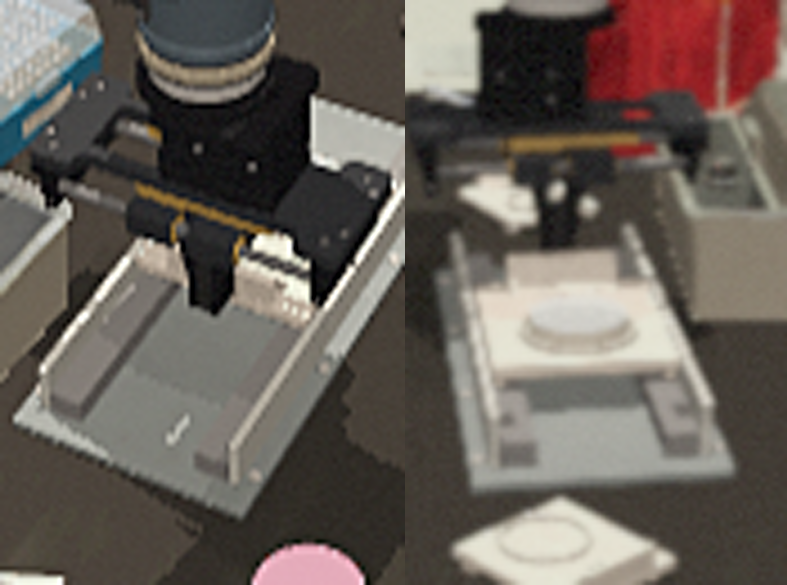

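The board slides square, the finger is near the lip centre and the dish is in its ring. I continue more slowly.

{"api": "play_rows", "payload": {"commands": [[[0,-0.003,0],[0,0,0]],[[0,-0.006,0],[0,0,0]],[[0,-0.009,0],[0,0,0]],[[0,-0.012,0],[0,0,0]],[[0,-0.015,0],[0,0,0]],[[0,-0.018,0],[0,0,0]],[[0.001,-0.021,0],[0,0,0]],[[0.001,-0.024,0],[0,0,0]],[[0.001,-0.027,0],[0,0,0]],[[0.001,-0.03,0],[0,0,0]]]}}

```text
time_s: 5.68
position: [0.5448, 0.0339, 0.0675]
tcp_rot: [[1.0, -0.0, -0.026], [0.026, 0.0, 1.0], [-0.0, -1.0, 0.0]]
force: [0.3, 5.1, 0.9]
opening: 0.011
```

{"api": "play_rows", "payload": {"commands": [[[0,-0.001,0],[0,0,0]],[[0,-0.002,0],[0,0,0]],[[0,-0.003,0],[0,0,0]],[[0,-0.004,0],[0,0,0]],[[0,-0.005,0],[0,0,0]],[[0,-0.006,0],[0,0,0]],[[0,-0.007,0],[0,0,0]],[[0,-0.008,0],[0,0,0]],[[0,-0.009,0],[0,0,0]],[[0,-0.01,0],[0,0,0]]]}}

```text
time_s: 6.92
position: [0.545, 0.0239, 0.0675]
tcp_rot: [[1.0, 0.0, -0.026], [0.026, -0.0, 1.0], [0.0, -1.0, -0.0]]
force: [-1.1, 3.6, -0.1]
opening: 0.004
```

{"api": "play_rows", "payload": {"commands": [[[0,-0.001,0],[0,0,0]],[[0,-0.002,0],[0,0,0]],[[0,-0.003,0],[0,0,0]],[[0,-0.004,0],[0,0,0]],[[0,-0.005,0],[0,0,0]],[[0,-0.006,0],[0,0,0]]]}}

```text
time_s: 7.68
position: [0.5451, 0.0179, 0.0675]
tcp_rot: [[1.0, 0.0, -0.026], [0.026, -0.0, 1.0], [0.0, -1.0, -0.0]]
force: [0.1, 3.1, -1.8]
opening: 0.002
```

{"api": "play_rows", "payload": {"commands": [[[0,-0.001,0],[0,0,0]],[[0,-0.002,0],[0,0,0]],[[0,-0.003,0],[0,0,0]]]}}

```text
time_s: 8.05
position: [0.545, 0.0149, 0.0675]
tcp_rot: [[1.0, 0.0, -0.026], [0.026, -0.0, 1.0], [0.0, -1.0, -0.0]]
force: [0.0, 2.6, -1.1]
opening: 0.006
```

```bash
cat >> h.py <<'E'
def front(c):
    # z profile along carrier, side camera depth: report plate/dish heights
    K=c['mtx'];v,u=np.mgrid[0:400,0:640]; d=c['depth']
    P=np.stack([(u-K[0,2])/K[0,0]*d,(v-K[1,2])/K[1,1]*d,d],-1)@c['cam_to_world'][:3,:3].T+c['cam_to_world'][:3,3]
    P=P[d>0]; P=P[(P[:,0]>.497)&(P[:,0]<.592)&(P[:,2]<.07)]
    for y in np.arange(-.14,.07,.01):
        q=P[(P[:,1]>y)&(P[:,1]<y+.01)][:,2]; print(round(y,2),len(q),np.percentile(q,[50,90]).round(4) if len(q)>3 else '')
E
python3 - <<'E'
from h import *
s=read_state(); print(s['time_s'],s['position'],s['force'])
a=snap('scene','s3'); b=snap('side','d3'); front(b)
r=lambda i:cv2.resize(cv2.cvtColor(i,cv2.COLOR_RGB2BGR),None,fx=4.5,fy=4.5,interpolation=cv2.INTER_CUBIC)
cv2.imwrite('pics/c5.png',np.hstack([r(a['frame'][145:275,260:350]),r(b['frame'][135:265,285:370])]))
E
```

```text
8.05 [0.54501195 0.01493397 0.06754921] [ 0.02091129  2.56350229 -1.06988619]
-0.14 73 [0.0079 0.024 ]
-0.13 224 [0.0357 0.0415]
-0.12 179 [0.0418 0.0514]
-0.11 145 [0.0418 0.0542]
-0.1 106 [0.0413 0.0545]
-0.09 115 [0.0417 0.0548]
-0.08 62 [0.0529 0.0554]
-0.07 40 [0.054  0.0552]
-0.06 22 [0.0423 0.0549]
-0.05 22 [0.0416 0.0423]
-0.04 23 [0.0415 0.0427]
-0.03 42 [0.0419 0.0433]
-0.02 122 [0.0459 0.0514]
-0.01 113 [0.0555 0.0605]
0.0 39 [0.0613 0.0685]
0.01 3 
0.02 0 
0.03 0 
0.04 4 [0.0239 0.0251]
0.05 4 [0.024  0.0245]
0.06 5 [0.023  0.0238]
```

View pics/c5.png

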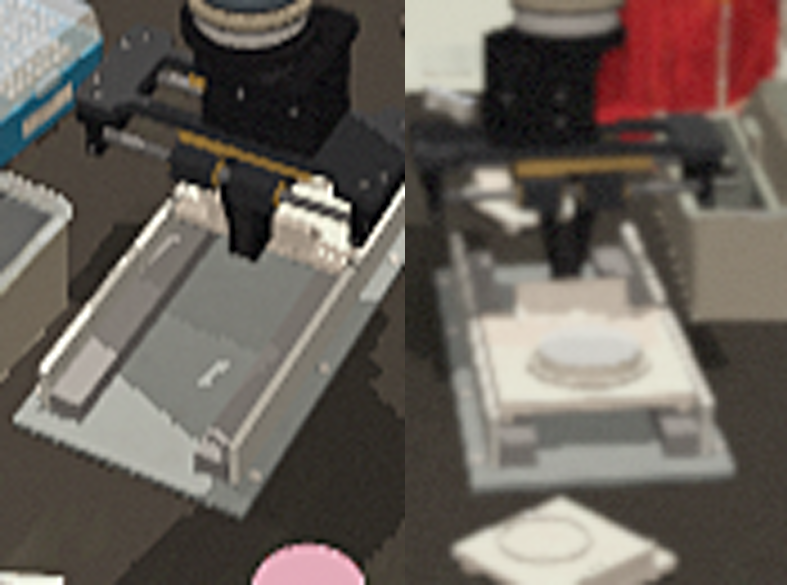

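Still riding high (plate top at 0.042, level), with about 5–10 mm to go. I creep on and check the plate height.

{"api": "play_rows", "payload": {"commands": [[[0,-0.001,0],[0,0,0]],[[0,-0.002,0],[0,0,0]],[[0,-0.003,0],[0,0,0]]]}}

```text
time_s: 8.52
position: [0.5451, 0.0119, 0.0677]
tcp_rot: [[1.0, 0.0, -0.026], [0.026, 0.0, 1.0], [0.0, -1.0, -0.0]]
force: [-1.0, 3.6, -0.8]
opening: 0.005
```

```bash
cat >> h.py <<'E'
def chk(f):
    s=read_state(); print(s['time_s'],s['position'].round(4) if hasattr(s['position'],'round') else s['position'],s['force']); b=snap('side',f); K=b['mtx'];v,u=np.mgrid[0:400,0:640]; d=b['depth']
    P=np.stack([(u-K[0,2])/K[0,0]*d,(v-K[1,2])/K[1,1]*d,d],-1)@b['cam_to_world'][:3,:3].T+b['cam_to_world'][:3,3]
    for y0,y1 in((-.126,-.11),(-.055,-.03)):
        for x0,x1 in((.495,.512),(.512,.53),(.56,.578),(.578,.595)):
            q=P[(d>0)&(P[...,0]>x0)&(P[...,0]<x1)&(P[...,1]>y0)&(P[...,1]<y1)][:,2]; print(y0,x0,len(q),np.median(q).round(4) if len(q) else '')
E
python3 -c "
from h import *
chk('d4')"
```

```text
8.525 [0.5451 0.0119 0.0677] [-1.00392401  3.60178645 -0.76976549]
-0.126 0.495 16 0.0336
-0.126 0.512 43 0.0331
-0.126 0.56 53 0.0332
-0.126 0.578 32 0.0317
-0.055 0.495 408 0.3872
-0.055 0.512 369 0.3692
-0.055 0.56 125 0.3494
-0.055 0.578 21 0.0338
```

The plate top is at about 0.0335 (expected 0.034), so it has dropped. I stop pushing and back straight away, then up.

{"api": "play_rows", "payload": {"commands": [[[0,0.003,0],[0,0,0]],[[0,0.01,0],[0,0,0]],[[0,0.03,0],[0,0,0]],[[0,0.06,0],[0,0,0]],[[0,0.09,0.0],[0,0,0]],[[0,0.11,0.03],[0,0,0]],[[0,0.12,0.08],[0,0,0]],[[0,0.13,0.13],[0,0,0]],[[0,0.13,0.18],[0,0,0]],[[0,0.13,0.18],[0,0,0]]]}}

```text
time_s: 9.82
position: [0.5473, 0.1438, 0.2521]
tcp_rot: [[1.0, 0.01, -0.028], [0.028, 0.001, 1.0], [0.01, -1.0, 0.0]]
force: [0.1, -0.2, -0.4]
opening: 0.003
```

```bash
python3 - <<'E'
from h import *
chk('d5'); a=snap('scene','s5'); b=dict(np.load('pics/d5.npz')); front(b)
r=lambda i:cv2.resize(cv2.cvtColor(i,cv2.COLOR_RGB2BGR),None,fx=4.5,fy=4.5,interpolation=cv2.INTER_CUBIC)
cv2.imwrite('pics/c6.png',np.hstack([r(a['frame'][145:275,260:350]),r(b['frame'][135:265,285:370])]))
E
```

```text
9.825 [0.5473 0.1438 0.2521] [ 0.09926576 -0.2209205  -0.43044994]
-0.126 0.495 14 0.0342
-0.126 0.512 43 0.0327
-0.126 0.56 49 0.0336
-0.126 0.578 33 0.0309
-0.055 0.495 21 0.0335
-0.055 0.512 17 0.0336
-0.055 0.56 0 
-0.055 0.578 20 0.0335
-0.14 94 [0.0226 0.0317]
-0.13 212 [0.0291 0.0345]
-0.12 164 [0.0353 0.0459]
-0.11 130 [0.034  0.0469]
-0.1 87 [0.0362 0.0472]
-0.09 53 [0.0462 0.0475]
-0.08 56 [0.0458 0.0475]
-0.07 37 [0.0454 0.0471]
-0.06 22 [0.0343 0.046 ]
-0.05 20 [0.0332 0.0342]
-0.04 27 [0.0336 0.035 ]
-0.03 52 [0.0339 0.0376]
-0.02 129 [0.0397 0.0458]
-0.01 104 [0.0493 0.0537]
0.0 1 
0.01 0 
0.02 6 [0.0242 0.0246]
0.03 7 [0.0237 0.0251]
0.04 6 [0.0234 0.0247]
0.05 7 [0.0241 0.0248]
0.06 6 [0.0163 0.0248]
```

View pics/c6.png

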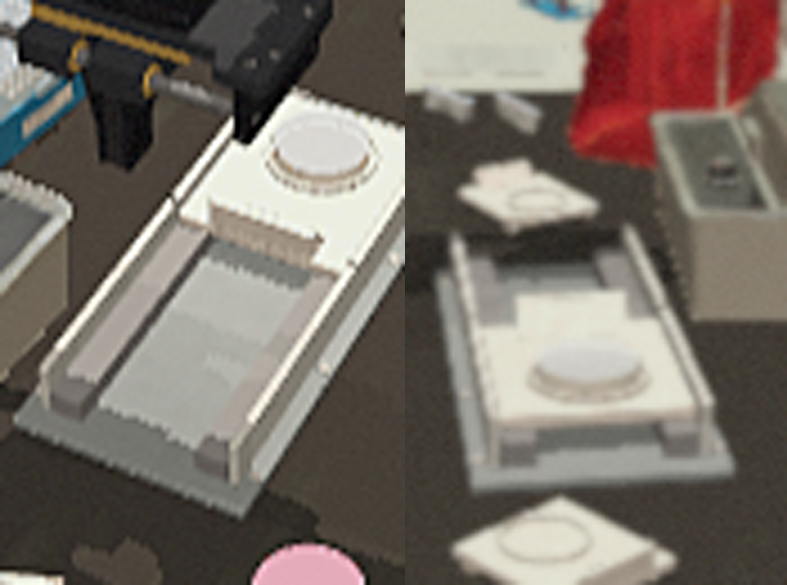

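The plate top is at 0.034 front and rear, and the dish top is level at 0.047 in its ring. The lip's face stands at the index lines, (178,198) and (350,263), and the gripper is well clear.

```bash
python3 -c "
from rig import *
print(hand_in())"
```

```text
the job is handed in; nothing more can be done
None
```

I pushed the carrier about 95–105 mm along the rails with the shut fingertip on the outside of its lip, until it dropped into the notches. I then backed straight off, raised the gripper clear and handed the job in at about 10 s.

- **Seating:** the plate top measured about 0.034 m front and rear (it was 0.042 m while sliding). A few depth samples at the board's front edge read lower, 0.031–0.033 m. The lip stands at the index lines.
- **Dish:** it lies flat in its ring, with its top at about 0.047 m as expected.
- **Forces:** pushing took about 3–5 N at the end of each step. The wrist force was near zero after I withdrew.
- **Bystanders:** the arm never went near the vial, timer or marker. I took no separate final picture to check them.
- **Disagreement:** early on, the two cameras differed by up to about 10 mm on the dock's position along its length. I judged the end point by plate height, not by that position.

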